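Pop the laser head's access hatch

TASK

On the lid of the cream laser head, open the access hatch with the yellow warning triangle: press it once with the fingertips, held together, on the round finger mark near its front edge, lightly but right down to its stop, then take the hand away so that the push-push latch pops it up by itself. Do not push it shut again, and do not lift it further than its spring does; keep the hand clear and watch for two seconds that it stays standing open. Leave the blue-disc hatch shut and do not shift any of the things lying about.

Things in the scene. Friction and masses are not known exactly. Their poses are not given: they have to be found in the camera images.
- yellow_hatch (a joint): Hinge angle (rad) of the target hatch, the one with the yellow triangle: a cream plate 110 mm deep x 90 mm wide x 4 mm thick in an aluminium frame in the lid. 0 to 0.01 = latched shut, level, flush with the frame, 142 mm above the table; about -0.042 the latch lets go; -0.053 rubber stop. After the finger leaves, its spring swings it up about its far edge in some 2 s to about 1.05, where it stays
- yellow_press (a point): Round finger mark, 24 mm across, on the target hatch's upper face (it moves with it), 25 mm from its front edge, 85 mm from its hinge line. Pressing here takes about 4.5 N; the latch lets go 3.6 mm down, the stop comes 4.5 mm down and beyond it the force climbs by some 10 N per mm. Pressed fully down again after popping, it latches shut again. Axes: x towards the hinge, y along it, z out of the plate
- yellow_edge (a point): Middle of the front (free) edge of the target hatch, on its upper face; it faces the robot and moves with the hatch. Standing open it is about 95 mm above the lid. Pulling here cannot open the latched hatch
- yellow_hinge (a point): Middle of the target hatch's hinge line, at its far edge, 4 mm below its upper face when shut; fixed in the lid
- yellow_follower (a joint): Sideways place (m) of the steel wire follower in the heart-shaped track of the target hatch's push-push latch, hidden while shut: 0 = hooked in the notch (latched); about +0.004 while the hatch is pressed to its stop from latched; about -0.006 once the hatch has popped and the wire waits at the mouth of the track
- blue_hatch (a joint): Hinge angle (rad) of the other, equal hatch beside it, the one with the blue disc, 220 mm from the target hatch centre to centre; 0 = latched shut. It works the same way and shall stay shut. Which of the two is left and which right changes
- blue_press (a point): The finger mark of the blue-disc hatch, on its upper face, 25 mm in from its front edge
- laser_head: The laser head, a cream box 370 mm deep (x) x 600 mm long (y) x 140 mm high, fixed to the table; origin at the centre of its underside, x pointing away from the robot at yaw 0. The two hatches lie side by side near its front edge, their centres 100 mm in front of the box's centre and 110 mm to either side of it
- ball_driver: Hand driver with an orange handle, 170 mm long, 26 mm thick, lying loose on the lid between the two hatches; origin under its middle, x along it towards the tip. Not to be moved
- notebook: Blue hard-cover notebook 150 x 210 x 14 mm lying loose on the lid behind the hatches; origin at the centre of its underside. Not to be moved
- hygrometer: Silver desk hygrometer with a grey display, 75 mm wide, 106 mm high, on a 50 x 75 mm foot, standing loose on the lid near its left end; origin at the centre of its underside. Not to be moved
- iris_post: Black iris on a post, 126 mm high, on a 75 x 50 mm base, standing loose on the table to the left of the head; origin at the centre of its underside. Not to be moved
- multimeter: Red multimeter 190 x 90 x 45 mm lying loose on the table in front of the head, right; origin at the centre of its underside. Not to be moved
- parts_box: Clear plastic box with a blue lid, 140 x 190 x 94 mm, loose on the table in front of the head, left; origin at the centre of its underside. Not to be moved
- mirror_mount: Black kinematic mirror mount, 60 mm high, on a 45 mm square foot, loose on the table to the right of the head; origin at the centre of its underside. Not to be moved

How it is judged:
By the outcome, as a careful person would: the job done as asked, in the order asked, and still so for the second after the job is handed in, with the robot touching nothing.
It also fails if it takes over 38 s, if anything falls off the work surface, if the arm or the gripper's body presses on something with over 40 N, if the wrist force passes 120 N, or if a joint passes its speed limit or range.

ROBOT

A 7-joint arm with a two-finger parallel gripper is mounted at the origin on the work surface. World frame = base frame: x ahead of the robot, y to its left, z up, the work surface at z = 0. Lengths are in m, angles in rad, forces in N, time in s.
With the tool pointing down it reaches from about 0.35 to 0.9 m from the base axis. Payload 7.2 kg.
Tool frame: the origin (TCP) lies midway between the tips of the shut fingers; the grasp point (between the pads) lies 19 mm behind it; z points along the fingers, y is the direction in which the jaws open and shut (so a half turn about z gives the same grasp; the last joint's range is limited). The gripper opens to 88 mm and grips with 3 to 60 N. Pads are 20 mm wide; open, the fingers measure 115 mm over their backs; the gripper's body (75 mm by 178 mm) begins 61 mm behind the grasp point.
Start: joints at [-1.301, 0.411, -0.013, 1.596, 0.006, 1.134, -0.082], TCP at [0.207, 0.59, 0.223] pointing down, gripper open.
Joint ranges: [-2.95, 2.95], [-0.29, 1.99], [-1.47, 1.44], [0.14, 2.54], [-1.03, 4.17], [0.13, 1.85], [-2.86, 2.86]. Speed limits (rad/s): [2.39, 2.39, 3.01, 3.01, 3.14, 3.14, 3.14].

INTERFACE

Orientations are given as a unit quaternion [x, y, z, w].
In Python, from cell import sensors, vision, close_job gives the robot as it stands.
- The arm moves only by the tool drive_tool, never from a script. Its argument "motion" is a list of rows, each an object with "fingers": the finger opening in mm, from 0 to 87.8; "xyz": the shift along the tool's x, y, z in mm, a list of three; "angular": the turn, a rotation vector about the tool's x, y, z in rad, a list of three. A call has 1 to 8 rows; each row is the pose to reach, as a shift and turn from the pose commanded when the call began, along the tool's axes at that moment; what a row does not reach only later rows make up. A row lasts 1/12 s, in which the tool goes at most 41.7 mm and 7.16 degrees, less where a joint would pass 70% of its speed; a pose out of reach is approached as far as the arm can. A call with a gripper value outside its range is refused whole. The fingers move at their own pace and stop on an object; "force" is the grip in N (left out, the last holds). Time passes only in rows, so rows that repeat a pose let the fingers close. It gives the time, the measured TCP pose, the force and the opening at its end, in the units of the state.
- sensors.read_state(): the state, without advancing time (a new reading comes with each control period).
- vision.snapshot(name): name is "scene" or "side" or "wrist"; returns a dict with "image" (480x640x3 uint8, red, green, blue), "intrinsics" (3x3 intrinsics, pixels), "R" (3x3) and "t" (3): a world point X has camera coordinates R X + t; the wrist camera has in their place "T_tool_cam" (4x4, takes a point from camera to tool coordinates, whose origin is the TCP and whose axes are the flange's). Camera axes: x right, y down, z forward; pixel columns grow to the right and rows downward; lengths in m; the calibration is good to about 2 mm. A picture is of the moment at which its call begins: read the wrist's pose just before it. There is no depth.
- close_job(): hands the job in, once; it reports no verdict.
The state is a dict: "time": time; "joints": joint angles; "qvel": joint speeds; "joint_torque": joint torques, N m; "tool_pos": TCP position; "orientation": TCP orientation; "wrist_force": force on the tool from outside, world axes, zero at the start; "torque": the same for the moment, N m; "gripper_width": opening from 0.0 (shut) to 1.0 (fully open).
Only numpy, scipy, OpenCV 4.12 (cv2) and the standard library are available. Lean on these libraries where they do the work, as an engineer would, in place of code of your own. Each camera call takes 0.05 s, during which the arm holds its last target. There are 200 camera calls.

## Working session

There is one attempt and no reset: what is moved stays moved. The work goes in short steps, Python scripts to look and compute and a tool call to move; the robot and the scene stay as the last step left them, time stands still between calls to the robot, and variables do not carry over. Pictures are saved under pics/ and viewed, about 8 in all and at most 12, crops included, and the job is handed in when it is done.

Besides the shell and the picture viewer there is one more tool, called after ">>>" as name(argument=value, ...) on one line, values as JSON. drive_tool: Moves the arm, as the interface text tells. Its arguments: {"type":"object","properties":{"motion":{"type":"array","items":{"type":"object","properties":{"fingers":{"type":"number"},"xyz":{"type":"array","items":{"type":"number"}},"angular":{"type":"array","items":{"type":"number"}}}}},"force":{"type":"number"}},"required":["motion"]}

```bash
mkdir -p pics; python3 - <<'E'
from cell import sensors, vision
import cv2,pickle
s=sensors.read_state();print({k:s[k] for k in("time","tool_pos","orientation","wrist_force","gripper_width")})
d={n:vision.snapshot(n) for n in("scene","side")}
pickle.dump(d,open("d.pkl","wb"))
for n in d: cv2.imwrite(f"pics/{n}0.png",d[n]["image"][:,:,::-1])
E
```

```text
{'time': 0.0, 'tool_pos': array([0.20700816, 0.58919061, 0.22179694]), 'orientation': array([ 1.68088755e-01,  9.85771535e-01, -8.04267490e-04, -7.15179935e-05]), 'wrist_force': array([-0.47150724, -0.81959113,  0.37901546]), 'gripper_width': 1.0046945798834424}
```

View pics/scene0.png

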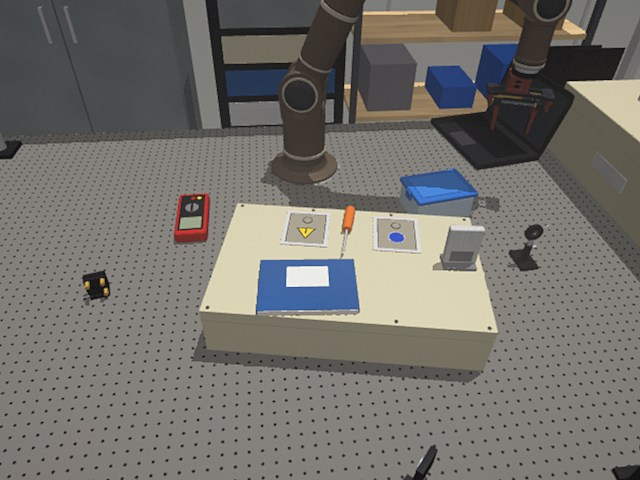

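View pics/side0.png

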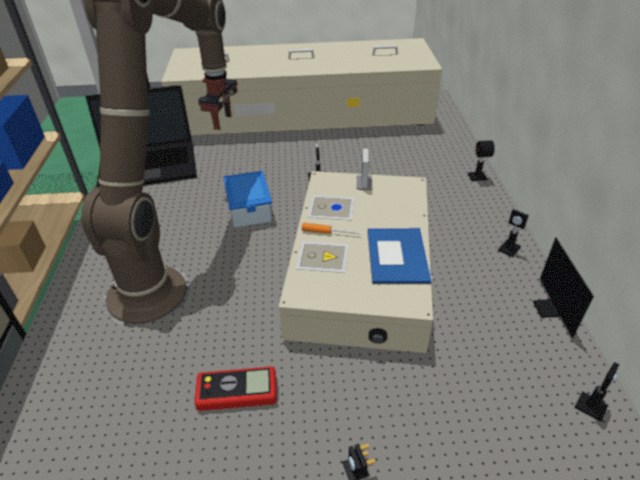

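The scene view shows the yellow hatch on the robot's right, with its finger mark at about (308,220), or (312,255) in the side view. The blue hatch is on the left, and the driver lies between them with its handle towards the robot.

```bash
cat >h.py <<'E'
import numpy as np,cv2
def ray(c,uv,z):
    R,t=np.array(c["R"]),np.array(c["t"]); o=-R.T@t
    d=R.T@np.linalg.solve(np.array(c["intrinsics"]),[uv[0],uv[1],1.])
    return o+d*(z-o[2])/d[2]
def cen(m):
    n,l,s,c=cv2.connectedComponentsWithStats(m.astype(np.uint8)); i=1+np.argmax(s[1:,4]); return c[i],s[i]
E
python3 - <<'E'
import pickle,cv2,numpy as np
from h import *
d=pickle.load(open("d.pkl","rb"))
box={"scene":dict(y=(275,200,335,250),b=(370,212,425,255)),"side":dict(y=(293,238,352,275),b=(303,192,358,222))}
tiles=[]
for n in d:
    im=d[n]["image"]
    hsv=cv2.cvtColor(im,cv2.COLOR_RGB2HSV)
    for k,(x0,y0,x1,y1) in box[n].items():
        h=hsv[y0:y1,x0:x1]; 
        m=(h[...,1]>150)&((abs(h[...,0].astype(int)-27)<8) if k=="y" else (abs(h[...,0].astype(int)-115)<12))
        c,s=cen(m); c=c+[x0,y0]; print(n,k,"emblem",c.round(1),s[4],ray(d[n],c,.142).round(4))
        t=cv2.resize(im[y0:y1,x0:x1],None,fx=6,fy=6,interpolation=cv2.INTER_CUBIC); t=cv2.copyMakeBorder(t,0,300-t.shape[0],0,400-t.shape[1],cv2.BORDER_CONSTANT);tiles.append(t)
g=np.vstack([np.hstack(tiles[:2]),np.hstack(tiles[2:])]); cv2.imwrite("pics/crop.png",g[:,:,::-1])
# lid outline corners by cream mask
E
```

```text
scene y emblem [305.3 231.3] 76 [ 0.5234 -0.0412  0.142 ]
scene b emblem [396.  236.8] 97 [0.5644 0.1755 0.142 ]
side y emblem [327.8 256. ] 55 [ 0.5241 -0.037   0.142 ]
side b emblem [335.9 207. ] 40 [0.5655 0.1789 0.142 ]
```

View pics/crop.png

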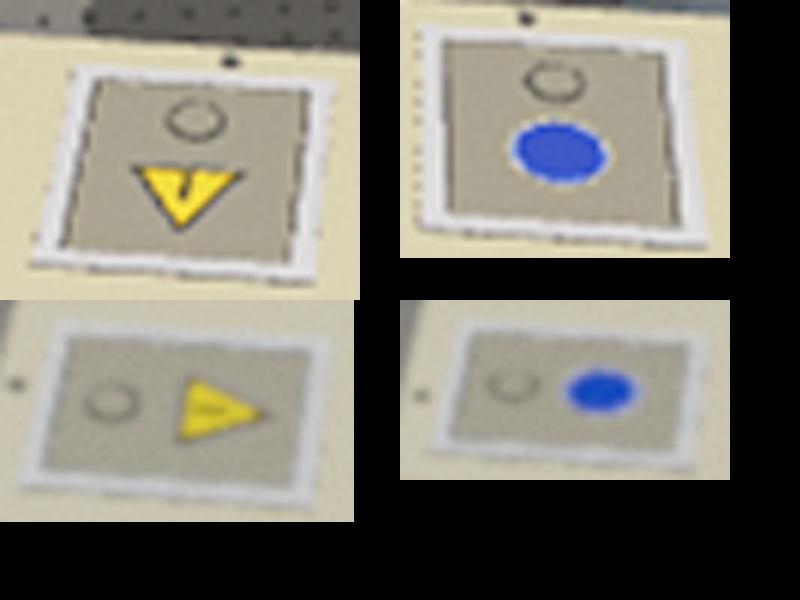

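The crops show both finger marks. In the scene view, yellow is at about (307.1,219.7) and blue at (395.4,225.2). In the side view, yellow is at (311.1,254.6) and blue at (321.3,205.9). I'll measure those next, along with the plate corners and the driver handle.

```bash
python3 - <<'E'
import pickle
from h import *
d=pickle.load(open("d.pkl","rb"))
P={}
for n,k,uv in [("scene","y",(307.1,219.7)),("side","y",(311.1,254.6)),("scene","b",(395.4,225.2)),("side","b",(321.3,205.9))]:
    P[n,k]=ray(d[n],uv,.142); print(n,k,P[n,k].round(4))
for n in d:
    v=P[n,"b"]-P[n,"y"]; print(n,"sep",np.linalg.norm(v),"yaw",-np.arctan2(v[0],v[1]))
# scene plate corners (crop/6)
q=[(95,80),(308,90),(292,263),(65,245)]
C=[ray(d["scene"],(275+x/6-.4,200+y/6-.4),.142) for x,y in q]
print(np.round(C,4),[np.linalg.norm(C[i]-C[(i+1)%4]).round(4) for i in range(4)],"centre",np.mean(C,0).round(4))
for n in d:
    h=cv2.cvtColor(d[n]["image"],cv2.COLOR_RGB2HSV); m=(h[...,1]>180)&(h[...,0]>5)&(h[...,0]<16)&(h[...,2]>120)
    m[:,:285]=0;m[:,370:]=0;m[:195]=0;m[265:]=0
    c,s=cen(m);ys,xs=np.nonzero(m);print(n,"handle",c,s,np.round([ray(d[n],p,.155) for p in [c]+list(cv2.boxPoints(cv2.minAreaRect(np.c_[xs,ys].astype(np.float32))))],3).tolist())
E
```

```text
scene y [ 0.4785 -0.0327  0.142 ]
side y [ 0.4796 -0.0278  0.142 ]
scene b [0.5203 0.1842 0.142 ]
side b [0.522  0.1878 0.142 ]
scene sep 0.22088953851190843 yaw -0.19010926767361924
side sep 0.21973161269465086 yaw -0.19395093122286092
[[ 0.447  -0.0726  0.142 ]
 [ 0.462   0.0169  0.142 ]
 [ 0.5723 -0.0026  0.142 ]
 [ 0.5532 -0.0912  0.142 ]] [np.float64(0.0908), np.float64(0.112), np.float64(0.0906), np.float64(0.1078)] centre [ 0.5086 -0.0374  0.142 ]
scene handle [348.63905325 216.6035503 ] [344 206  10  22 169] [[0.492, 0.07, 0.155], [0.544, 0.045, 0.155], [0.445, 0.072, 0.155], [0.454, 0.092, 0.155], [0.552, 0.064, 0.155]]
side handle [316.        228.0060241] [303 224  27   9 166] [[0.499, 0.068, 0.155], [0.46, 0.064, 0.155], [0.463, 0.092, 0.155], [0.538, 0.073, 0.155], [0.534, 0.045, 0.155]]
```

Both views agree to within 5 mm: the yellow mark is at about (0.479,-0.030), the head's yaw is about -0.192, and the hatch separation (220 mm) and plate size match the given values. I'll raise the tool, shut the fingers and travel across.

>>> drive_tool(motion=[{"fingers":0,"xyz":[0,0,-80]},{"fingers":0,"xyz":[0,0,-80]},{"fingers":0,"xyz":[-461,-494,-80]},{"fingers":0,"xyz":[-461,-494,-80]},{"fingers":0,"xyz":[-461,-494,-80]},{"fingers":0,"xyz":[-461,-494,-80]},{"fingers":0,"xyz":[-461,-494,-80]},{"fingers":0,"xyz":[-461,-494,-80]}], force=20)

```text
validation failed for argument at $.mo...
```

```bash
cat >>h.py <<'E'
def go(target):
    from cell import sensors
    from scipy.spatial.transform import Rotation as R
    s=sensors.read_state(); r=R.from_quat(s["orientation"])
    print("t",s["time"],"pos",np.round(s["tool_pos"],4),"tool axes",r.as_matrix().round(3).tolist(),"F",np.round(s["wrist_force"],2),"w",s["gripper_width"])
    print("shift mm",(r.inv().apply(np.array(target)-s["tool_pos"])*1000).round(1))
E
python3 -c "
from h import *
go([.479,-.03,.30])"
```

```text
t 0.1 pos [0.2071 0.5892 0.2219] tool axes [[-0.943, 0.331, -0.0], [0.331, 0.943, -0.001], [-0.0, -0.001, -1.0]] F [-0.32 -0.84 -0.81] w 0.9998895065899408
shift mm [-461.8 -494.2  -77.3]
```

Each row probably needs all three fields.

>>> drive_tool(motion=[{"fingers":0,"xyz":[0,0,-80],"angular":[0,0,0]},{"fingers":0,"xyz":[0,0,-80],"angular":[0,0,0]},{"fingers":0,"xyz":[-461,-494,-80],"angular":[0,0,0]},{"fingers":0,"xyz":[-461,-494,-80],"angular":[0,0,0]},{"fingers":0,"xyz":[-461,-494,-80],"angular":[0,0,0]},{"fingers":0,"xyz":[-461,-494,-80],"angular":[0,0,0]},{"fingers":0,"xyz":[-461,-494,-80],"angular":[0,0,0]},{"fingers":0,"xyz":[-461,-494,-80],"angular":[0,0,0]}], force=20)

```text
time: 0.77
tool_pos: [0.3078, 0.3585, 0.3024]
orientation: [0.168, 0.986, -0.0, -0.0]
wrist_force: [1.0, -0.3, 1.1]
gripper_width: 0.431
```

>>> drive_tool(motion=[{"fingers":0,"xyz":[-280,-300,0],"angular":[0,0,0]},{"fingers":0,"xyz":[-280,-300,0],"angular":[0,0,0]},{"fingers":0,"xyz":[-280,-300,0],"angular":[0,0,0]},{"fingers":0,"xyz":[-280,-300,0],"angular":[0,0,0]},{"fingers":0,"xyz":[-280,-300,0],"angular":[0,0,0]},{"fingers":0,"xyz":[-280,-300,0],"angular":[0,0,0]},{"fingers":0,"xyz":[-280,-300,0],"angular":[0,0,0]},{"fingers":0,"xyz":[-280,-300,0],"angular":[0,0,0]}])

```text
time: 1.43
tool_pos: [0.4415, 0.0533, 0.3027]
orientation: [0.168, 0.986, 0.0, 0.0]
wrist_force: [1.0, 1.1, -0.4]
gripper_width: 0.006
```

>>> drive_tool(motion=[{"fingers":0,"xyz":[0,0,0],"angular":[0,0,-0.12]},{"fingers":0,"xyz":[0,0,0],"angular":[0,0,-0.147]},{"fingers":0,"xyz":[0,0,0],"angular":[0,0,-0.147]},{"fingers":0,"xyz":[0,0,0],"angular":[0,0,-0.147]}])

```text
time: 1.77
tool_pos: [0.4411, 0.0555, 0.3024]
orientation: [0.096, 0.995, -0.0, -0.0]
wrist_force: [-0.6, 0.7, -0.3]
gripper_width: 0.006
```

```bash
python3 -c "
from h import *
go([.479,-.03,.20])"
```

```text
t 1.7667 pos [0.4411 0.0555 0.3024] tool axes [[-0.982, 0.191, -0.0], [0.191, 0.982, -0.0], [0.0, -0.0, -1.0]] F [-0.6   0.74 -0.29] w 0.0060439407748615
shift mm [-53.6 -76.7 102.4]
```

>>> drive_tool(motion=[{"fingers":0,"xyz":[-53,-77,0],"angular":[0,0,0]},{"fingers":0,"xyz":[-53,-77,0],"angular":[0,0,0]},{"fingers":0,"xyz":[-53,-77,0],"angular":[0,0,0]},{"fingers":0,"xyz":[-53,-77,62],"angular":[0,0,0]},{"fingers":0,"xyz":[-53,-77,62],"angular":[0,0,0]},{"fingers":0,"xyz":[-53,-77,62],"angular":[0,0,0]},{"fingers":0,"xyz":[-53,-77,62],"angular":[0,0,0]}])

```text
time: 2.35
tool_pos: [0.4782, -0.0298, 0.2403]
orientation: [0.095, 0.995, -0.0, -0.001]
wrist_force: [0.0, -0.6, -0.6]
gripper_width: 0.008
```

```bash
python3 - <<'E'
from h import *
import pickle
from cell import sensors,vision
s=sensors.read_state(); w=vision.snapshot("wrist"); pickle.dump((s,w),open("w.pkl","wb"))
cv2.imwrite("pics/w1.png",w["image"][:,:,::-1]); go([.479,-.03,.16])
E
```

```text
t 2.4 pos [ 0.4791 -0.0298  0.2414] tool axes [[-0.982, 0.189, 0.0], [0.189, 0.982, -0.0], [-0.0, -0.0, -1.0]] F [ 0.6  -0.94  0.54] w 0.0018406794409635328
shift mm [ 0.1 -0.2 81.4]
```

View pics/w1.png

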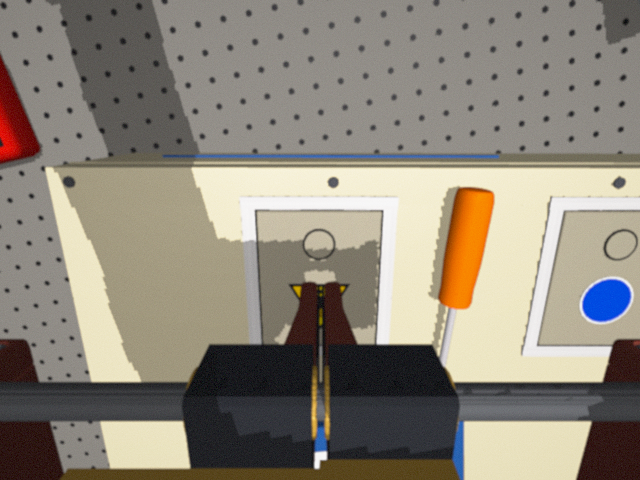

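The wrist view shows the finger mark at (319,244), the shut fingers just below it, and the driver well to the side.

```bash
python3 - <<'E'
from h import *
import pickle
from scipy.spatial.transform import Rotation as R
s,w=pickle.load(open("w.pkl","rb"))
T=np.array(w["T_tool_cam"]); W=np.eye(4);W[:3,:3]=R.from_quat(s["orientation"]).as_matrix();W[:3,3]=s["tool_pos"]
C=W@T; Rc=C[:3,:3].T; c=dict(R=Rc,t=-Rc@C[:3,3],intrinsics=w["intrinsics"])
print(ray(c,(319,244),.142))
q=[ray(c,p,.142) for p in [(256,210),(382,210),(621,244)]];print(np.round(q,4),np.linalg.norm(q[0]-q[1]),q[2]-ray(c,(319,244),.142))
p=ray(c,(319,244),.142); go([p[0],p[1],.148])
E
```

```text
[ 0.47993586 -0.03114832  0.142     ]
[[ 0.4463 -0.0704  0.142 ]
 [ 0.4634  0.0178  0.142 ]
 [ 0.5218  0.1862  0.142 ]] 0.08988294917403003 [0.04188225 0.21730438 0.        ]
t 2.4 pos [ 0.4791 -0.0298  0.2414] tool axes [[-0.982, 0.189, 0.0], [0.189, 0.982, -0.0], [-0.0, -0.0, -1.0]] F [ 0.6  -0.94  0.54] w 0.0018406794409635328
shift mm [-1.1 -1.1 93.4]
```

The measurement is within 2 mm of the first one. I'll descend to about 10 mm above the mark.

>>> drive_tool(motion=[{"fingers":0,"xyz":[-1,-1,40],"angular":[0,0,0]},{"fingers":0,"xyz":[-1,-1,70],"angular":[0,0,0]},{"fingers":0,"xyz":[-1,-1,88],"angular":[0,0,0]},{"fingers":0,"xyz":[-1,-1,88],"angular":[0,0,0]},{"fingers":0,"xyz":[-1,-1,88],"angular":[0,0,0]},{"fingers":0,"xyz":[-1,-1,88],"angular":[0,0,0]}])

```text
time: 2.9
tool_pos: [0.481, -0.0312, 0.1547]
orientation: [0.095, 0.995, 0.0, 0.001]
wrist_force: [-0.1, 0.0, -0.1]
gripper_width: 0.004
```

>>> drive_tool(motion=[{"fingers":0,"xyz":[0,0,4],"angular":[0,0,0]},{"fingers":0,"xyz":[0,0,7],"angular":[0,0,0]},{"fingers":0,"xyz":[0,0,10],"angular":[0,0,0]},{"fingers":0,"xyz":[0,0,10],"angular":[0,0,0]},{"fingers":0,"xyz":[0,0,10],"angular":[0,0,0]}])

```text
time: 3.32
tool_pos: [0.4798, -0.0313, 0.1428]
orientation: [0.095, 0.995, 0.0, 0.0]
wrist_force: [-0.0, 0.1, 0.5]
gripper_width: 0.007
```

>>> drive_tool(motion=[{"fingers":0,"xyz":[0,0,1],"angular":[0,0,0]},{"fingers":0,"xyz":[0,0,2],"angular":[0,0,0]},{"fingers":0,"xyz":[0,0,3],"angular":[0,0,0]},{"fingers":0,"xyz":[0,0,4],"angular":[0,0,0]},{"fingers":0,"xyz":[0,0,4],"angular":[0,0,0]}])

```text
time: 3.73
tool_pos: [0.4797, -0.0313, 0.1387]
orientation: [0.095, 0.995, 0.0, 0.0]
wrist_force: [-0.5, 0.4, 5.3]
gripper_width: 0.005
```

>>> drive_tool(motion=[{"fingers":0,"xyz":[0,0,0.5],"angular":[0,0,0]},{"fingers":0,"xyz":[0,0,1],"angular":[0,0,0]},{"fingers":0,"xyz":[0,0,1],"angular":[0,0,0]},{"fingers":0,"xyz":[0,0,1],"angular":[0,0,0]}])

```text
time: 4.07
tool_pos: [0.4798, -0.0313, 0.138]
orientation: [0.095, 0.995, 0.0, 0.0]
wrist_force: [-2.3, 1.5, 8.6]
gripper_width: 0.006
```

>>> drive_tool(motion=[{"fingers":0,"xyz":[0,0,0.5],"angular":[0,0,0]},{"fingers":0,"xyz":[0,0,0.5],"angular":[0,0,0]},{"fingers":0,"xyz":[0,0,0.5],"angular":[0,0,0]}])

```text
time: 4.32
tool_pos: [0.4798, -0.0313, 0.1379]
orientation: [0.095, 0.995, 0.0, 0.0]
wrist_force: [-3.0, 0.7, 13.5]
gripper_width: 0.007
```

The force is climbing at about 10 N/mm, so the hatch is on its stop. Now I'll go straight up and clear.

>>> drive_tool(motion=[{"fingers":0,"xyz":[0,0,-40],"angular":[0,0,0]},{"fingers":0,"xyz":[0,0,-80],"angular":[0,0,0]},{"fingers":0,"xyz":[0,0,-120],"angular":[0,0,0]},{"fingers":0,"xyz":[40,0,-160],"angular":[0,0,0]},{"fingers":0,"xyz":[80,0,-160],"angular":[0,0,0]},{"fingers":0,"xyz":[80,0,-160],"angular":[0,0,0]},{"fingers":0,"xyz":[80,0,-160],"angular":[0,0,0]},{"fingers":0,"xyz":[80,0,-160],"angular":[0,0,0]}])

```text
time: 4.98
tool_pos: [0.4011, -0.016, 0.2971]
orientation: [0.095, 0.996, 0.001, 0.0]
wrist_force: [0.1, 0.0, -0.9]
gripper_width: 0.005
```

>>> drive_tool(motion=[{"fingers":0,"xyz":[0,0,0],"angular":[0,0,0]},{"fingers":0,"xyz":[0,0,0],"angular":[0,0,0]},{"fingers":0,"xyz":[0,0,0],"angular":[0,0,0]},{"fingers":0,"xyz":[0,0,0],"angular":[0,0,0]},{"fingers":0,"xyz":[0,0,0],"angular":[0,0,0]},{"fingers":0,"xyz":[0,0,0],"angular":[0,0,0]},{"fingers":0,"xyz":[0,0,0],"angular":[0,0,0]},{"fingers":0,"xyz":[0,0,0],"angular":[0,0,0]}])

```text
time: 5.65
tool_pos: [0.401, -0.0163, 0.2971]
orientation: [0.095, 0.995, -0.0, -0.0]
wrist_force: [-0.0, -0.0, 1.0]
gripper_width: 0.007
```

>>> drive_tool(motion=[{"fingers":0,"xyz":[0,0,0],"angular":[0,0,0]},{"fingers":0,"xyz":[0,0,0],"angular":[0,0,0]},{"fingers":0,"xyz":[0,0,0],"angular":[0,0,0]},{"fingers":0,"xyz":[0,0,0],"angular":[0,0,0]},{"fingers":0,"xyz":[0,0,0],"angular":[0,0,0]},{"fingers":0,"xyz":[0,0,0],"angular":[0,0,0]},{"fingers":0,"xyz":[0,0,0],"angular":[0,0,0]},{"fingers":0,"xyz":[0,0,0],"angular":[0,0,0]}])

```text
time: 6.32
tool_pos: [0.401, -0.0162, 0.2972]
orientation: [0.095, 0.995, 0.0, 0.0]
wrist_force: [-0.4, 1.0, -0.2]
gripper_width: 0.006
```

>>> drive_tool(motion=[{"fingers":0,"xyz":[0,0,0],"angular":[0,0,0]},{"fingers":0,"xyz":[0,0,0],"angular":[0,0,0]},{"fingers":0,"xyz":[0,0,0],"angular":[0,0,0]},{"fingers":0,"xyz":[0,0,0],"angular":[0,0,0]},{"fingers":0,"xyz":[0,0,0],"angular":[0,0,0]},{"fingers":0,"xyz":[0,0,0],"angular":[0,0,0]},{"fingers":0,"xyz":[0,0,0],"angular":[0,0,0]},{"fingers":0,"xyz":[0,0,0],"angular":[0,0,0]}])

```text
time: 6.98
tool_pos: [0.401, -0.0163, 0.2972]
orientation: [0.095, 0.995, 0.0, 0.0]
wrist_force: [0.6, 0.7, 0.9]
gripper_width: 0.005
```

```bash
python3 - <<'E'
from h import *
import pickle
from cell import vision
d={n:vision.snapshot(n) for n in("scene","side")}; pickle.dump(d,open("d1.pkl","wb"))
go([.48,-.03,.2])
a=d["scene"]["image"][130:370,150:550]; b=d["side"]["image"][130:370,180:580]
cv2.imwrite("pics/after1.png",cv2.resize(np.vstack([a,b]),None,fx=1.25,fy=1.25)[:,:,::-1])
E
```

```text
t 7.0833 pos [ 0.401  -0.0162  0.2971] tool axes [[-0.982, 0.19, -0.0], [0.19, 0.982, -0.0], [0.0, -0.0, -1.0]] F [ 0.87  0.25 -0.  ] w 0.007092351135291026
shift mm [-80.2   1.5  97.1]
```

View pics/after1.png

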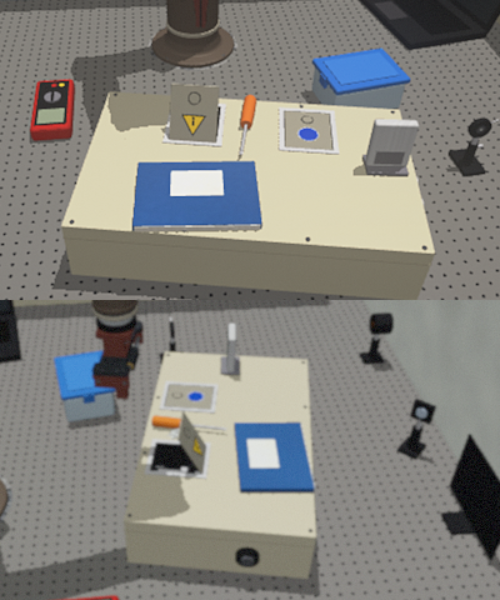

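The yellow hatch stands open, with its raised plate at about (193,112) in the upper part of the picture. The blue hatch is shut, the other things look unmoved, and the hand is clear. I'll keep watching for more than two seconds.

>>> drive_tool(motion=[{"fingers":0,"xyz":[0,0,0],"angular":[0,0,0]},{"fingers":0,"xyz":[0,0,0],"angular":[0,0,0]},{"fingers":0,"xyz":[0,0,0],"angular":[0,0,0]},{"fingers":0,"xyz":[0,0,0],"angular":[0,0,0]},{"fingers":0,"xyz":[0,0,0],"angular":[0,0,0]},{"fingers":0,"xyz":[0,0,0],"angular":[0,0,0]},{"fingers":0,"xyz":[0,0,0],"angular":[0,0,0]},{"fingers":0,"xyz":[0,0,0],"angular":[0,0,0]}])

```text
time: 7.75
tool_pos: [0.401, -0.0162, 0.2972]
orientation: [0.095, 0.995, 0.0, 0.0]
wrist_force: [1.2, 0.6, 0.0]
gripper_width: 0.001
```

>>> drive_tool(motion=[{"fingers":0,"xyz":[0,0,0],"angular":[0,0,0]},{"fingers":0,"xyz":[0,0,0],"angular":[0,0,0]},{"fingers":0,"xyz":[0,0,0],"angular":[0,0,0]},{"fingers":0,"xyz":[0,0,0],"angular":[0,0,0]},{"fingers":0,"xyz":[0,0,0],"angular":[0,0,0]},{"fingers":0,"xyz":[0,0,0],"angular":[0,0,0]},{"fingers":0,"xyz":[0,0,0],"angular":[0,0,0]},{"fingers":0,"xyz":[0,0,0],"angular":[0,0,0]}])

```text
time: 8.42
tool_pos: [0.401, -0.0162, 0.2971]
orientation: [0.095, 0.995, 0.0, -0.0]
wrist_force: [-0.4, 0.3, 0.5]
gripper_width: 0.003
```

>>> drive_tool(motion=[{"fingers":0,"xyz":[0,0,0],"angular":[0,0,0]},{"fingers":0,"xyz":[0,0,0],"angular":[0,0,0]},{"fingers":0,"xyz":[0,0,0],"angular":[0,0,0]},{"fingers":0,"xyz":[0,0,0],"angular":[0,0,0]},{"fingers":0,"xyz":[0,0,0],"angular":[0,0,0]},{"fingers":0,"xyz":[0,0,0],"angular":[0,0,0]},{"fingers":0,"xyz":[0,0,0],"angular":[0,0,0]},{"fingers":0,"xyz":[0,0,0],"angular":[0,0,0]}])

```text
time: 9.08
tool_pos: [0.401, -0.0163, 0.2971]
orientation: [0.095, 0.995, 0.0, -0.0]
wrist_force: [-0.4, -0.0, -0.4]
gripper_width: 0.007
```

>>> drive_tool(motion=[{"fingers":0,"xyz":[0,0,0],"angular":[0,0,0]},{"fingers":0,"xyz":[0,0,0],"angular":[0,0,0]},{"fingers":0,"xyz":[0,0,0],"angular":[0,0,0]},{"fingers":0,"xyz":[0,0,0],"angular":[0,0,0]},{"fingers":0,"xyz":[0,0,0],"angular":[0,0,0]},{"fingers":0,"xyz":[0,0,0],"angular":[0,0,0]}])

```text
time: 9.58
tool_pos: [0.401, -0.0162, 0.2972]
orientation: [0.095, 0.995, 0.0, 0.0]
wrist_force: [0.3, -0.1, 0.1]
gripper_width: 0.001
```

```bash
python3 - <<'E'
from h import *
import pickle
from cell import vision
d0=pickle.load(open("d.pkl","rb"));d1=pickle.load(open("d1.pkl","rb"));d={n:vision.snapshot(n) for n in d1}
go([.48,-.03,.2])
for n in d: 
    e=np.abs(d[n]["image"].astype(int)-d1[n]["image"]).max(2); print(n,"changed px since first after-look",(e>40).sum())
# emblem and tip heights: emblem in two views, triangulated
def tri(k,f):
    A=[];b=[];px=[]
    for n in d:
        h=cv2.cvtColor(d[n]["image"],cv2.COLOR_RGB2HSV); m=f(h); x0,y0,x1,y1=k[n]; z=np.zeros_like(m); z[y0:y1,x0:x1]=m[y0:y1,x0:x1]
        c,s=cen(z);px.append(c.round(1)); P=np.array(d[n]["intrinsics"])@np.c_[d[n]["R"],d[n]["t"]]
        for i in(0,1): r=c[i]*P[2]-P[i];A.append(r[:3]);b.append(-r[3])
    print(px,np.linalg.lstsq(np.array(A),np.array(b),rcond=None)[0].round(4))
tri(dict(scene=(275,190,335,250),side=(293,220,352,285)),lambda h:(h[...,1]>130)&(abs(h[...,0].astype(int)-27)<8))
tri(dict(scene=(370,212,425,255),side=(303,192,358,222)),lambda h:(h[...,1]>150)&(abs(h[...,0].astype(int)-115)<12))
# stills: handle, notebook, other things by colour, before vs now
for n in d:
    for nm,lo,hi in(("orange",5,16),("blue",100,125),("red",0,4)):
        o=[]
        for D in(d0,d):
            h=cv2.cvtColor(D[n]["image"],cv2.COLOR_RGB2HSV);m=(h[...,1]>180)&(h[...,0]>=lo)&(h[...,0]<=hi)&(h[...,2]>90);m[:160]=0
            if nm=="orange":m[:,:285]=0;m[:,370:]=0;m[:195]=0;m[265:]=0
            o.append(cen(m)[0].round(2))
        print(n,nm,o)
E
```

```text
t 9.6833 pos [ 0.401  -0.0162  0.2971] tool axes [[-0.982, 0.19, -0.0], [0.19, 0.982, 0.0], [0.0, 0.0, -1.0]] F [-0.3  -0.35 -0.59] w 0.004628018285631792
shift mm [-80.2   1.5  97.1]
scene changed px since first after-look 1
side changed px since first after-look 0
[array([304.1, 227.3]), array([337.3, 247.5])] [ 0.5494 -0.0455  0.1771]
[array([396. , 236.8]), array([335.9, 207. ])] [0.5655 0.1754 0.1438]
scene orange [array([348.64, 216.6 ]), array([348.58, 216.77])]
scene blue [array([396.09, 236.54]), array([450.58, 177.07])]
scene red [array([193.01, 219.47]), array([193.84, 219.1 ])]
side orange [array([315.86, 227.95]), array([312.56, 227.44])]
side blue [array([245.28, 191.11]), array([240.77, 198.84])]
side red [array([237.68, 397.04]), array([237.68, 397.08])]
```

```bash
python3 -c "
from cell import close_job
print(close_job())"
```

```text
the job is handed in; nothing more can be done
None
```

The yellow-triangle hatch is open and the job is handed in. I pressed its finger mark once with the fingers shut, at about (0.480, -0.031). It reached the stop, with the force climbing about 10 N/mm to 13.5 N. I then took the hand straight up and back, and the latch popped the hatch by itself.

**Hatch open:** After the pop I watched for another 2.6 s, with the hand still and wrist force at noise level. Between the first and last pictures at most one pixel changed in either view. The triangle now sits about 35 mm above the lid, which fits an opening of roughly 1 rad.

**Blue hatch:** Its disc is at the same pixels as before, so it is still shut.

**Loose things:**
- **Driver and multimeter:** Their colour centroids match the start to within 1 px, except the driver handle in the side view, which shifted 3 px. I put that down to the open hatch partly hiding it, because the other view shows 0.2 px.
- **Blue objects:** The colour check picked different blobs before and after, so it says nothing about the notebook or parts box. They only looked unmoved in the picture.
- **Hygrometer and iris post:** These were also checked only by eye.
- **Mirror mount:** It was outside my after-picture, so I did not check it; the arm did not go near it.

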